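# Clear the shaker platform, then hold the pulse dial at its third click

### The arm

A 6-joint arm with a two-finger parallel gripper is mounted at the origin on a cart in front of the work surface, level with it; the furniture and walls round the work are solid. World frame = base frame: x ahead of the robot, y to its left, z up, the work surface at z = 0. Lengths are in mm, angles in rad, forces in N, time in s.
With the tool pointing down it reaches from about 275 to 1000 mm from the base axis. Payload 8.4 kg.
Tool frame: the origin (TCP) lies between the finger pads; the fingertips stand 8 mm ahead of it and the grasp point (between the pads) lies 11 mm behind it (tcp_to_tips is the distance from the TCP to the fingertips, in mm); z points along the fingers, y is the line along which they close (so a half turn about z gives the same grasp; the last joint's range is limited). The gripper opens to 85 mm and grips with 20 to 120 N. Pads are 22 mm wide; open, the fingers measure 114 mm over their backs; the gripper's body (76 mm by 85 mm) begins 54 mm behind the grasp point. The pads swing forward as they close: fully open they stand 13 mm farther back than shut.
Start: joints at [1.13, 0.353, 1.633, -0, 1.155, -0.002], TCP at [265.532, 565.792, 239.281] pointing down, gripper open.
Joint ranges: [-2.63, 2.63], [-0.92, 2.1], [0.06, 2.66], [-1.3, 4.44], [0, 2.69], [-3.02, 3.02]. Speed limits (rad/s): [2.22, 2.22, 2.79, 3.14, 3.14, 3.14].

### API

Orientations are given as [roll, pitch, yaw] about the fixed x, y, z axes, in that order (R = Rz(yaw) Ry(pitch) Rx(roll)).
In Python, from rig import * gives the robot as it stands.
- The arm moves only by the tool step_arm, never from a script. Its argument "motion" is a list of rows, each an object with "claw": the finger opening in mm, from 0 to 85.4; "delta_pos": the shift along the tool's x, y, z in mm, a list of three; "turn": the turn about the tool's z in rad. In form: [{"claw": claw, "delta_pos": [dx, dy, dz], "turn": turn}, ...]. A call has 1 to 8 rows; each row shifts and turns the commanded pose from where the row before left it, along the tool's axes as they then stand; what a row does not reach is not made up. A row lasts 1/12 s, in which the tool goes at most 41.7 mm and 7.16 degrees, less where a joint would pass 70% of its speed; a pose out of reach is approached as far as the arm can. A call is refused whole if a number of a shift passes 41.7 or a number of a turn 0.125, either way. A call with a gripper value outside its range is refused whole. The fingers move at their own pace and stop on an object; "force" is the grip in N (left out, the last holds). Time passes only in rows, so rows that do not move let the fingers close. It gives the time, the measured TCP pose, the force, the opening and the grip force at its end, in the units of the state.
- sense(): the state, without advancing time (a new reading comes with each control period).
- grab_frame(name): name is "scene" or "top"; returns a dict with "img" (420x560x3 uint8, red, green, blue), "vertical_fov" (degrees; the focal length in pixels is half the picture's height over the tangent of half this angle, whatever the lens; pixels are square), "cx", "cy" (the principal point, pixels), "R" (3x3) and "t" (3): a world point X has camera coordinates R X + t. Camera axes: x right, y down, z forward; pixel columns grow to the right and rows downward; lengths in mm; the calibration is good to about 2 mm. A picture is of the moment at which its call begins. There is no depth.
- sign_off(): hands the job in; it is judged then, once.
The state is a dict: "clock": time; "qpos": joint angles; "qvel": joint speeds; "joint_efforts": joint torques, N m; "eef_pos": TCP position; "tcp_rot": TCP orientation; "contact_force": force on the tool from outside, world axes, zero at the start; "wrist_torque": the same for the moment, N m; "opening": opening from 0.0 (shut) to 1.0 (fully open); "grasp_force": force on a finger pad.
Only numpy, scipy, OpenCV 4.12 (cv2) and the standard library are available. Lean on these libraries where they do the work, as an engineer would, in place of code of your own. Each camera call takes 0.05 s, during which the arm holds its last target. There are 200 camera calls.

### The job

Clear the shaker's platform: put the two stray stoppers that stand on it into the open clear beaker. Only then turn the shaker's spring-return dial clockwise past its first two clicks to the third and keep it held there; the program finishes while the fingers are still holding the dial. Leave the beaker standing and do not disturb the specimen cup, the bench timer, the petri dish or the pen.

Things in the scene. Friction and masses are not known exactly. Their poses are not given: they have to be found in the camera images.
- shaker: white bench shaker, fixed to the worktop; casing 150 (its x) x 220 (its y) x 45 mm high. Origin on the worktop under the casing's centre, its -x face is the front, z up. The loading platform (aluminium, grey mat, 146 x 136 mm, a 5 mm high, 5 mm wide rim) is centred at y = +37 mm, its mat 59 mm above the worktop; the dial's upright axis stands at x = 0, y = -73 mm
- dial_grip (a point): point on the dial's upright axis, 83 mm above the worktop, at the height to grip. The dial is a black upright bar 46 mm long, 14 mm thick, from 59 to 97 mm above the worktop, on a round grey skirt of 24 mm radius whose top is 59 mm above the worktop. This point turns with the dial: its x axis runs along the bar's length, away from the pointer end; y across the bar's thickness; z up
- dial (a joint): angle of the dial in rad: 0 at home (pointer to the front, at the dot), grows as the dial is turned clockwise seen from above. Clicks (detents) at 0.40, 0.80 and 1.20 beside three marks of growing length on the casing; hard stop at 1.30. A spring always drives it home, also from the clicks: about 0.09 Nm at home and 0.14 Nm at the third click, plus or minus a ripple of about 0.045 Nm between the clicks
- big_center (a point): centre of the big stopper, half-way up: dark rubber, tapered, 30 mm across at the foot, 25 mm at the top, 28 mm high, 22 g, standing on the platform
- small_center (a point): centre of the small stopper, half-way up: cork, tapered, 23 mm across at the foot, 19 mm at the top, 24 mm high, 14 g, standing on the platform
- jar: open clear beaker for waste, standing loose, empty: 112 mm across at the rim, 152 mm high, open at the top (mouth about 95 mm), floor 3 mm thick; origin at the centre of its underside, z up. It changes places with the specimen cup
- cup: specimen cup with a white lid, 61 mm across, 70 mm high, a bystander; origin at the centre of its underside
- bench_timer: small flat white timer, 66 x 72 x 16 mm, a bystander; origin at the centre of its underside
- dish: closed petri dish, 90 mm across, 15 mm high, a bystander; origin at the centre of its underside
- pen: ball pen lying on the worktop, 145 mm long along its y, 12 mm wide, 9 mm high, a bystander; origin at the centre of its underside

How it is judged (in metres and radians):
On the way, in this order (a step that is already met when the one before it is completed fails the run):
1. both stoppers lie in the upright beaker (horizontal distance between each of big_center, small_center and jar below 0.05 m and z of big_center in the frame of jar between 0 and 0.1 m and z of small_center in the frame of jar between 0 and 0.1 m and angle between jar's own z axis and vertical below 0.2 rad), for 0.2 s.
2. the dial is turned past two clicks to the third and held by the fingers (value of joint dial above 1.05 rad and contact force between the fingers and dial above 1 N), for 0.3 s.
At the end, for the whole second after the job is handed in: Both stoppers lie inside the upright beaker (centres below 100 mm above its foot, tilt under 0.2 rad), and the fingers hold the dial at its third click: angle above 1.05 rad with more than 1 N of contact, through the last second (all of step 1 and all of step 2); the arm keeps its last pose, push and grip.
It fails at once if the dial was turned before both stoppers were in the beaker (value of joint dial above 0.3 rad and not (horizontal distance between each of big_center, small_center and jar below 0.05 m and z of big_center in the frame of jar between 0 and 0.1 m and z of small_center in the frame of jar between 0 and 0.1 m and angle between jar's own z axis and vertical below 0.2 rad)).
It fails at once if the beaker was knocked over (angle between jar's own z axis and vertical above 0.6 rad).
It fails at once if the specimen cup, bench timer, petri dish or pen was disturbed (moved more than 30 mm, or tipped) (distance of any of cup, bench_timer, dish, pen from where it was at the start of the episode above 0.03 m or angle between any of cup, bench_timer, dish's own z axis and vertical above 0.6 rad).
It also fails if it takes over 67 s, if anything falls off the work surface, if the arm or the gripper's body presses on something with over 40 N, if the wrist force passes 120 N, or if a joint passes its speed limit or range.

## Working session

There is one attempt and no reset: what is moved stays moved. The work goes in short steps, Python scripts to look and compute and a tool call to move; the robot and the scene stay as the last step left them, time stands still between calls to the robot, and variables do not carry over. Pictures are saved under pics/ and viewed, at most 10 in all, crops included, and the job is handed in when it is done.

Besides the shell and the picture viewer there is one more tool, called after "Request:" by a JSON object that holds its "api" and its "payload", one argument or row to a line. step_arm: Moves the arm, as the interface text tells. Its arguments: {"type":"object","properties":{"motion":{"type":"array","items":{"type":"object","properties":{"claw":{"type":"number"},"delta_pos":{"type":"array","items":{"type":"number"}},"turn":{"type":"number"}}}},"force":{"type":"number"}},"required":["motion"]}

```bash
mkdir -p pics; ls
python3 - <<'E'
from rig import *
import cv2,pickle
s=sense();print(s)
d={}
for n in("scene","top"):
    f=grab_frame(n);d[n]=f;cv2.imwrite(f"pics/{n}0.png",f["img"][:,:,::-1]);print(n,f["vertical_fov"],f["cx"],f["cy"],f["R"],f["t"])
pickle.dump(d,open("f0.pkl","wb"))
E
```

```text
pics
{'clock': 0.0, 'qpos': array([ 1.12960874e+00,  3.53652809e-01,  1.63415366e+00,  2.82086241e-05,
        1.15517036e+00, -2.40094611e-03]), 'qvel': array([ 7.43437980e-04,  9.82859855e-04,  1.19222868e-05, -9.43570667e-04,
       -6.79443709e-04, -8.30677738e-04]), 'joint_efforts': array([-7.11673074e-04, -6.05251479e+01, -3.42073953e+01, -1.81674013e-04,
        9.23661108e-03,  1.61957743e-06]), 'eef_pos': array([265.31920069, 565.37362834, 238.55039567]), 'tcp_rot': array([-3.14020854e+00, -2.91145243e-05,  2.70279459e+00]), 'contact_force': array([ 0.25796282, -0.01286126,  0.18199456]), 'wrist_torque': array([0.00719192, 0.01341174, 0.03481428]), 'grasp_force': 0.0, 'opening': 0.9995882218356511}
scene 45.99794361582759 278.91146420827073 204.93247571895145 [[ 0.59086909 -0.8067344  -0.00730243]
 [-0.33670161 -0.23836158 -0.91094225]
 [ 0.73314783  0.54070636 -0.41246926]] [-472.15064836  198.79042683 1170.28616745]
top 51.1781012475748 281.4043968549282 209.73353561300942 [[-0.01794989 -0.99982677 -0.00492169]
 [-0.98027158  0.01856748 -0.19678132]
 [ 0.19683861  0.00129239 -0.98043505]] [-168.81616155  539.19724082 1081.21753265]
```

View pics/scene0.png

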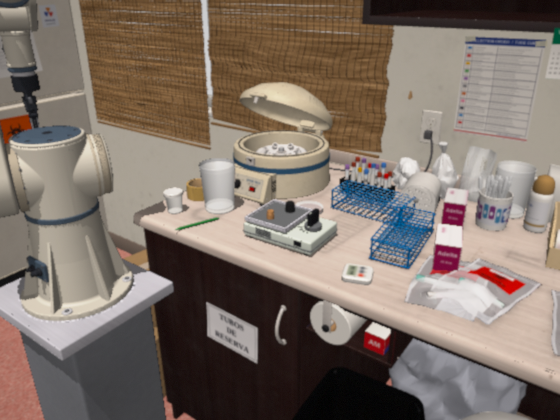

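View pics/top0.png

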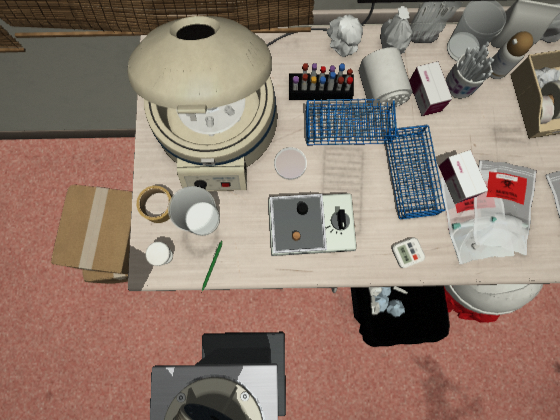

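```bash
cat > h.py <<'E'
import numpy as np,cv2,pickle
def cam(f):
    F=f["img"].shape[0]/2/np.tan(np.radians(f["vertical_fov"])/2)
    return F,np.array(f["R"]),np.array(f["t"])
def ray(f,u,v):
    F,R,t=cam(f);d=R.T@np.array([(u-f["cx"])/F,(v-f["cy"])/F,1]);return -R.T@t,d/np.linalg.norm(d)
def onz(f,u,v,z):
    c,d=ray(f,u,v);return c+d*(z-c[2])/d[2]
def proj(f,X):
    F,R,t=cam(f);p=R@np.array(X,float)+t;return F*p[0]/p[2]+f["cx"],F*p[1]/p[2]+f["cy"]
def tri(f1,p1,f2,p2):
    c1,d1=ray(f1,*p1);c2,d2=ray(f2,*p2)
    s=np.linalg.lstsq(np.c_[d1,-d2],c2-c1,rcond=None)[0]
    a,b=c1+s[0]*d1,c2+s[1]*d2;return (a+b)/2,np.linalg.norm(a-b)
E
python3 - <<'E'
from h import *
d=pickle.load(open("f0.pkl","rb"))
for n in d: print(n,ray(d[n],280,210))
a=d["top"]["img"][180:270,140:360,::-1];b=d["scene"]["img"][150:260,150:350,::-1]
a=cv2.resize(a,(790,323),interpolation=cv2.INTER_CUBIC);
cv2.imwrite("pics/ca.png",cv2.resize(d["top"]["img"][180:265,140:360,::-1],None,fx=3.6,fy=3.6,interpolation=cv2.INTER_CUBIC))
cv2.imwrite("pics/cb.png",cv2.resize(d["scene"]["img"][150:260,155:345,::-1],None,fx=4,fy=4,interpolation=cv2.INTER_CUBIC))
E
```

```text
scene (array([-512.08048393, -966.2973445 ,  660.3458202 ]), array([ 0.73095905,  0.53646056, -0.42179252]))
top (array([ 312.70413689, -180.19580304, 1165.33665057]), array([ 0.1962994 ,  0.00450568, -0.98053365]))
```

View pics/ca.png

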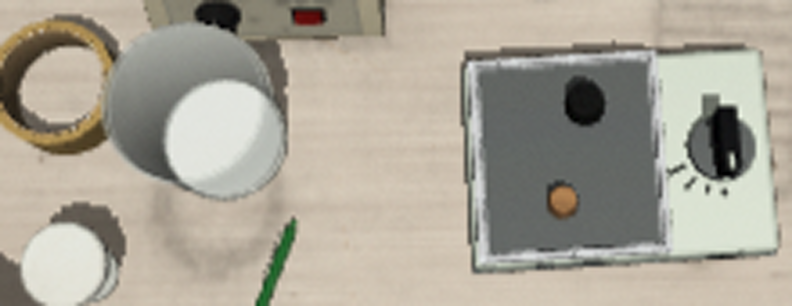

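View pics/cb.png

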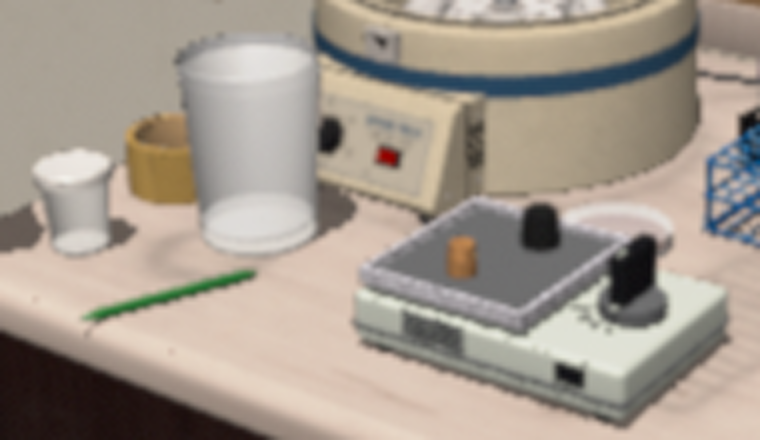

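The top crop shows the rim of the beaker at about (190,104)/3.6 and its floor at (225,140)/3.6, the dark stopper at (585,100), the cork at (563,200) and the dial at (727,142), with the bar almost straight up the image. In the scene crop (4x), the beaker's foot is at (258,232), the dark stopper at (541,227), the cork at (461,257) and the dial at (633,270).

Run:
```python
from h import *
d=pickle.load(open("f0.pkl","rb"));T,S=d["top"],d["scene"]
def blob(f,mask,x0,y0,x1,y1):
    m=np.zeros_like(mask,np.uint8);m[y0:y1,x0:x1]=mask[y0:y1,x0:x1]
    n,l,st,c=cv2.connectedComponentsWithStats(m);i=1+np.argmax(st[1:,4]);return c[i],st[i],l==i
def masks(f):
    h=cv2.cvtColor(f["img"],cv2.COLOR_RGB2HSV).astype(int)
    return (h[...,2]<60),((h[...,0]<20)&(h[...,1]>110)&(h[...,2]>90))
Tk,To=masks(T);Sk,So=masks(S)
P={}
for nm,mt,bt,ms,bs in(("big",Tk,(290,195,315,218),Sk,(282,198,298,214)),
  ("small",To,(285,225,305,245),So,(262,205,278,222)),("dial",Tk,(334,205,348,232),Sk,(300,206,323,230))):
    a=blob(T,mt,*bt);b=blob(S,ms,*bs);P[nm]=(a,b)
    print(nm,a[0],a[1],b[0],b[1]);print("  tri",*tri(T,a[0],S,b[0]))
# casing corners at z=45 (top crop)
q=lambda u,v:(140+u/3.6,180+v/3.6)
for z,pts in((45,[(762,47),(778,253)]),(64,[(470,56),(654,53),(666,245),(482,258)])):
    for p in pts: print(z,onz(T,*q(*p),z).round(1))
s=lambda u,v:(155+u/4,150+v/4)
for nm,p in(("front near-right casing corner top",(626,383)),("right corner",(727,296))):print(nm,onz(S,*s(*p),45).round(1))
# beaker
print("rim",onz(T,*q(190,104),152),"floor",onz(T,*q(225,140),3),"foot scene",onz(S,*s(258,232),0), "rim scene",onz(S,*s(250,60),152))
for z in(152,):print([onz(T,*q(*p),z).round(0) for p in((105,104),(275,104),(190,25),(190,185))])
print("cup lid",onz(T,*q(65,265),70),"pen",onz(T,*q(293,222),5),onz(T,203,288,5))
print("dish",onz(T,291,163,15),"timer",onz(T,407,252,16))
```

```text
big [301.85714286 207.97478992] [297 202  11  13 119] [289.72289157 206.93975904] [286 202   9  11  83]
  tri [ 535.63263766 -231.14154054   74.36210625] 0.9921049036827653
small [296.   235.25] [293 232   7   8  48] [269.89285714 214.07142857] [267 209   7  10  56]
  tri [ 465.71118633 -214.10798122   74.44500602] 0.19131154772291495
dial [340.81751825 218.6350365 ] [336 210  10  20 137] [312.81343284 217.58208955] [307 209  12  17 134]
  tri [ 505.3889501  -328.10896483   79.79706176] 1.1978638308169545
45 [ 578.8 -363.8   45. ]
45 [ 428.3 -367.8   45. ]
64 [ 571.6 -151.4   64. ]
64 [ 571.3 -283.2   64. ]
64 [ 433.4 -286.7   64. ]
64 [ 426.7 -157.9   64. ]
front near-right casing corner top [ 426.2 -376.4   45. ]
right corner [ 570.9 -366.3   45. ]
rim [522.14273665  30.24839009 152.        ] floor [524.93082126  34.37095808   3.        ] foot scene [532.63853189  40.43258239   0.        ] rim scene [521.00832378  26.33800308 152.        ]
[array([523.,  86., 152.]), array([521., -26., 152.]), array([576.,  31., 152.]), array([468.,  29., 152.])]
cup lid [426.54684432 131.69620192  70.        ] pen [462.00666167 -17.38963931   5.        ] [341.39579868  29.4964297    5.        ]
dish [ 673.44138687 -207.2460978    15.        ] timer [ 424.34577403 -505.5125573    16.        ]
```

Request:
{"api": "step_arm", "payload": {
  "motion": [
    {"claw": 50,"delta_pos": [0,0,0],"turn": -0.117},
    {"claw": 50,"delta_pos": [0,0,0],"turn": -0.117},
    {"claw": 50,"delta_pos": [0,0,0],"turn": -0.117},
    {"claw": 50,"delta_pos": [0,0,0],"turn": -0.117},
    {"claw": 50,"delta_pos": [0,0,0],"turn": 0}
  ],
  "force": 30
}}

```text
clock: 0.52
eef_pos: [265.4, 565.5, 238.9]
tcp_rot: [-3.141, -0.0, -3.107]
contact_force: [-0.2, -0.7, 0.0]
opening: 0.583
grasp_force: 0.0
```

```bash
cat > go.py <<'E'
import sys,numpy as np
from rig import *
from scipy.spatial.transform import Rotation as Ro
s=sense();R=Ro.from_euler("xyz",s["tcp_rot"]).as_matrix()
print(s["clock"],s["eef_pos"].round(1),s["tcp_rot"].round(3),s["opening"],s["grasp_force"],s["qpos"].round(2))
for a in sys.argv[1:]:
    t=np.array(eval(a),float);print(t,"tool delta",(R.T@(t-s["eef_pos"])).round(1))
E
python3 go.py "(535.6,-231,239)"
```

```text
0.5167 [265.4 565.5 238.9] [-3.141 -0.    -3.107] 0.5830259706434676 0.0 [ 1.13  0.35  1.63  0.    1.16 -0.48]
[ 535.6 -231.   239. ] tool delta [-2.425e+02 -8.054e+02  4.000e-01]
```

Request:
{"api": "step_arm", "payload": {
  "motion": [
    {"claw": 50,"delta_pos": [-11,-36.6,0],"turn": 0},
    {"claw": 50,"delta_pos": [-11,-36.6,0],"turn": 0},
    {"claw": 50,"delta_pos": [-11,-36.6,0],"turn": 0},
    {"claw": 50,"delta_pos": [-11,-36.6,0],"turn": 0},
    {"claw": 50,"delta_pos": [-11,-36.6,0],"turn": 0},
    {"claw": 50,"delta_pos": [-11,-36.6,0],"turn": 0},
    {"claw": 50,"delta_pos": [-11,-36.6,0],"turn": 0},
    {"claw": 50,"delta_pos": [-11,-36.6,0],"turn": 0}
  ]
}}

```text
clock: 1.18
eef_pos: [362.1, 273.9, 239.3]
tcp_rot: [-3.142, 0.0, -3.117]
contact_force: [0.7, -0.2, 0.2]
opening: 0.585
grasp_force: 0.0
```

Request:
{"api": "step_arm", "payload": {
  "motion": [
    {"claw": 50,"delta_pos": [-11,-36.6,0],"turn": 0},
    {"claw": 50,"delta_pos": [-11,-36.6,0],"turn": 0},
    {"claw": 50,"delta_pos": [-11,-36.6,0],"turn": 0},
    {"claw": 50,"delta_pos": [-11,-36.6,0],"turn": 0},
    {"claw": 50,"delta_pos": [-11,-36.6,0],"turn": 0},
    {"claw": 50,"delta_pos": [-11,-36.6,0],"turn": 0},
    {"claw": 50,"delta_pos": [-11,-36.6,0],"turn": 0},
    {"claw": 50,"delta_pos": [-11,-36.6,0],"turn": 0}
  ]
}}

```text
clock: 1.85
eef_pos: [458.6, -16.4, 239.4]
tcp_rot: [3.142, 0.0, -3.117]
contact_force: [1.1, 0.7, -0.3]
opening: 0.588
grasp_force: 0.0
```

Request:
{"api": "step_arm", "payload": {
  "motion": [
    {"claw": 50,"delta_pos": [-11,-36.6,0],"turn": 0},
    {"claw": 50,"delta_pos": [-11,-36.6,0],"turn": 0},
    {"claw": 50,"delta_pos": [-11,-36.6,0],"turn": 0},
    {"claw": 50,"delta_pos": [-11,-36.6,0],"turn": 0},
    {"claw": 50,"delta_pos": [-11,-36.6,0],"turn": 0},
    {"claw": 50,"delta_pos": [-11,-36.6,0],"turn": 0},
    {"claw": 50,"delta_pos": [0,0,0],"turn": 0},
    {"claw": 50,"delta_pos": [0,0,0],"turn": 0}
  ]
}}

```text
clock: 2.52
eef_pos: [530.9, -233.7, 238.7]
tcp_rot: [3.141, -0.001, -3.119]
contact_force: [-0.0, 0.4, -0.5]
opening: 0.588
grasp_force: 0.0
```

```bash
python3 go.py "(535.6,-231,72)"
```

```text
2.5167 [ 530.9 -233.7  238.7] [ 3.141e+00 -1.000e-03 -3.119e+00] 0.5875657711913579 0.0 [-0.42  0.28  1.73 -0.    1.13 -2.01]
[ 535.6 -231.    72. ] tool delta [ -4.8   2.5 166.7]
```

Request:
{"api": "step_arm", "payload": {
  "motion": [
    {"claw": 50,"delta_pos": [-4.8,2.5,20],"turn": 0},
    {"claw": 50,"delta_pos": [0,0,36],"turn": 0},
    {"claw": 50,"delta_pos": [0,0,36],"turn": 0},
    {"claw": 50,"delta_pos": [0,0,30],"turn": 0},
    {"claw": 50,"delta_pos": [0,0,0],"turn": 0}
  ]
}}

```text
clock: 2.93
eef_pos: [531.5, -226.4, 111.8]
tcp_rot: [3.137, -0.009, -3.114]
contact_force: [-1.6, 1.2, 0.2]
opening: 0.588
grasp_force: 0.0
```

```bash
python3 go.py "(535.6,-231,72)"
python3 - <<'E'
from rig import *
import cv2,numpy as np
a=grab_frame("top")["img"][180:270,240:360,::-1];b=grab_frame("scene")["img"][150:240,245:365,::-1]
cv2.imwrite("pics/c1.png",cv2.resize(np.hstack([a,b]),None,fx=3.3,fy=3.3,interpolation=cv2.INTER_CUBIC))
E
```

```text
2.9333 [ 531.5 -226.4  111.8] [ 3.137 -0.009 -3.114] 0.5880001121202684 0.0 [-0.41  0.44  1.83  0.    0.88 -2.  ]
[ 535.6 -231.    72. ] tool delta [-4.3 -4.9 39.8]
```

View pics/c1.png

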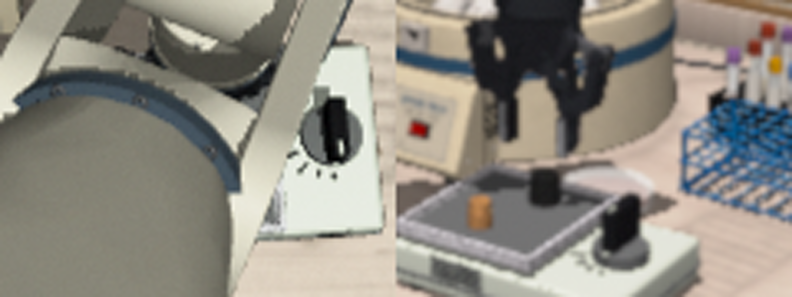

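The scene half shows both fingers above the dark stopper (545,187), straddling it. The arm blocks the top view.

```bash
python3 go.py "(535.6,-231,80)"
```

```text
3.0333 [ 535.  -228.2  117.1] [ 3.140e+00 -2.000e-03 -3.113e+00] 0.5870072405518447 0.0 [-0.41  0.43  1.83  0.    0.89 -2.01]
[ 535.6 -231.    80. ] tool delta [-0.7 -2.9 37.1]
```

Request:
{"api": "step_arm", "payload": {
  "motion": [
    {"claw": 50,"delta_pos": [-0.5,-2.7,15],"turn": 0},
    {"claw": 50,"delta_pos": [0,0,15],"turn": 0},
    {"claw": 50,"delta_pos": [0,0,10],"turn": 0},
    {"claw": 50,"delta_pos": [0,0,5],"turn": 0},
    {"claw": 50,"delta_pos": [0,0,0],"turn": 0},
    {"claw": 50,"delta_pos": [0,0,0],"turn": 0},
    {"claw": 50,"delta_pos": [0,0,0],"turn": 0}
  ]
}}

```text
clock: 3.62
eef_pos: [536.9, -232.2, 73.4]
tcp_rot: [-3.141, 0.001, -3.112]
contact_force: [0.5, -0.3, -0.5]
opening: 0.58
grasp_force: 0.0
```

Request:
{"api": "step_arm", "payload": {
  "motion": [
    {"claw": 15,"delta_pos": [0,0,0],"turn": 0},
    {"claw": 15,"delta_pos": [0,0,0],"turn": 0},
    {"claw": 15,"delta_pos": [0,0,0],"turn": 0},
    {"claw": 15,"delta_pos": [0,0,0],"turn": 0},
    {"claw": 15,"delta_pos": [0,0,0],"turn": 0},
    {"claw": 15,"delta_pos": [0,0,0],"turn": 0}
  ],
  "force": 30
}}

```text
clock: 4.12
eef_pos: [536.7, -232.2, 73.2]
tcp_rot: [-3.141, 0.001, -3.113]
contact_force: [-2.3, 1.0, 5.4]
opening: 0.309
grasp_force: 29.3
```

Gripped: an opening of 26 mm fits the big stopper. Lifting it.

Request:
{"api": "step_arm", "payload": {
  "motion": [
    {"claw": 15,"delta_pos": [0,0,-10],"turn": 0},
    {"claw": 15,"delta_pos": [0,0,-20],"turn": 0},
    {"claw": 15,"delta_pos": [0,0,-30],"turn": 0},
    {"claw": 15,"delta_pos": [0,0,-30],"turn": 0},
    {"claw": 15,"delta_pos": [0,0,-30],"turn": 0},
    {"claw": 15,"delta_pos": [0,0,-20],"turn": 0},
    {"claw": 15,"delta_pos": [0,0,0],"turn": 0},
    {"claw": 15,"delta_pos": [0,0,0],"turn": 0}
  ]
}}

```text
clock: 4.78
eef_pos: [536.9, -232.4, 214.2]
tcp_rot: [-3.14, 0.003, -3.112]
contact_force: [-0.3, -0.3, 0.1]
opening: 0.306
grasp_force: 29.7
```

```bash
python3 go.py "(524,32,213)"
```

```text
4.7833 [ 536.9 -232.4  214.2] [-3.140e+00  3.000e-03 -3.112e+00] 0.30620063960063554 29.70346165675437 [-0.41  0.32  1.75 -0.    1.08 -2.01]
[524.  32. 213.] tool delta [  5.2 264.6   0.8]
```

Request:
{"api": "step_arm", "payload": {
  "motion": [
    {"claw": 15,"delta_pos": [5.2,24.6,0],"turn": 0},
    {"claw": 15,"delta_pos": [0,35,0],"turn": 0},
    {"claw": 15,"delta_pos": [0,35,0],"turn": 0},
    {"claw": 15,"delta_pos": [0,35,0],"turn": 0},
    {"claw": 15,"delta_pos": [0,35,0],"turn": 0},
    {"claw": 15,"delta_pos": [0,35,0],"turn": 0},
    {"claw": 15,"delta_pos": [0,35,0],"turn": 0},
    {"claw": 15,"delta_pos": [0,30,0],"turn": 0}
  ]
}}

```text
clock: 5.45
eef_pos: [522.0, 34.3, 211.1]
tcp_rot: [3.141, -0.002, -3.112]
contact_force: [0.2, 0.3, -0.4]
opening: 0.31
grasp_force: 29.7
```

Request:
{"api": "step_arm", "payload": {
  "motion": [
    {"claw": 15,"delta_pos": [0,0,0],"turn": 0},
    {"claw": 15,"delta_pos": [0,0,0],"turn": 0},
    {"claw": 15,"delta_pos": [0,0,0],"turn": 0}
  ]
}}

```text
clock: 5.7
eef_pos: [522.7, 32.1, 211.5]
tcp_rot: [-3.141, -0.002, -3.111]
contact_force: [0.3, -0.7, -0.3]
opening: 0.312
grasp_force: 29.7
```

```bash
python3 go.py "(524,32,155)"
python3 - <<'E'
from rig import *
import cv2,numpy as np
a=grab_frame("scene")["img"][110:250,140:320,::-1]
cv2.imwrite("pics/c2.png",cv2.resize(a,None,fx=4,fy=4,interpolation=cv2.INTER_CUBIC))
E
```

```text
5.7 [522.7  32.1 211.5] [-3.141e+00 -2.000e-03 -3.111e+00] 0.31204704537372974 29.73355927679222 [ 0.06  0.23  1.88 -0.    1.04 -1.54]
[524.  32. 155.] tool delta [-1.4 -0.1 56.5]
```

View pics/c2.png

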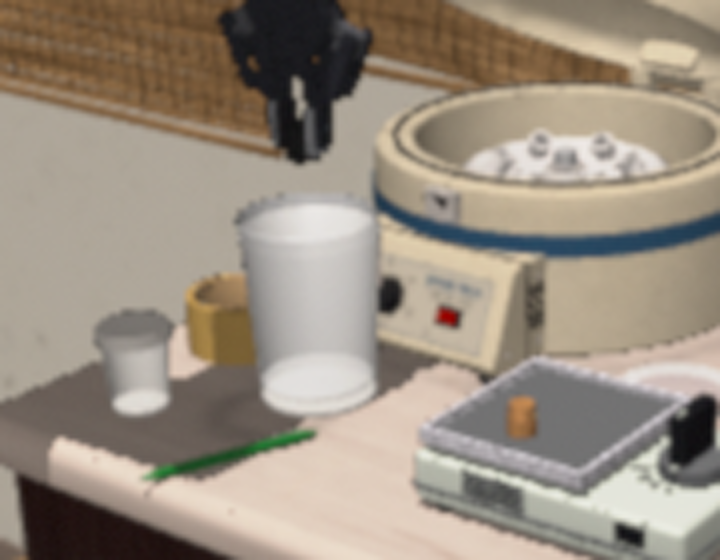

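The dark stopper is held at about (300,145), centred above the beaker's mouth (308,215). I'll lower it and release.

Request:
{"api": "step_arm", "payload": {
  "motion": [
    {"claw": 15,"delta_pos": [-1.4,0,15],"turn": 0},
    {"claw": 15,"delta_pos": [0,0,25],"turn": 0},
    {"claw": 15,"delta_pos": [0,0,18],"turn": 0},
    {"claw": 15,"delta_pos": [0,0,0],"turn": 0},
    {"claw": 15,"delta_pos": [0,0,0],"turn": 0},
    {"claw": 42,"delta_pos": [0,0,0],"turn": 0},
    {"claw": 42,"delta_pos": [0,0,0],"turn": 0},
    {"claw": 42,"delta_pos": [0,0,0],"turn": 0}
  ]
}}

```text
clock: 6.42
eef_pos: [525.5, 32.2, 155.5]
tcp_rot: [3.142, 0.002, -3.113]
contact_force: [0.4, 0.3, -0.3]
opening: 0.493
grasp_force: 0.0
```

Request:
{"api": "step_arm", "payload": {
  "motion": [
    {"claw": 42,"delta_pos": [0,0,0],"turn": 0},
    {"claw": 42,"delta_pos": [0,0,-20],"turn": 0},
    {"claw": 42,"delta_pos": [0,0,-30],"turn": 0},
    {"claw": 42,"delta_pos": [0,0,-20],"turn": 0},
    {"claw": 42,"delta_pos": [0,0,0],"turn": 0},
    {"claw": 42,"delta_pos": [0,0,0],"turn": 0}
  ]
}}

```text
clock: 6.92
eef_pos: [525.6, 32.4, 225.8]
tcp_rot: [3.142, 0.003, -3.112]
contact_force: [0.2, 0.3, -0.2]
opening: 0.487
grasp_force: 0.0
```

```bash
python3 go.py "(465.7,-214.1,220)"
python3 - <<'E'
from rig import *
import cv2,numpy as np
a=grab_frame("scene")["img"][150:270,140:340,::-1]
cv2.imwrite("pics/c3.png",cv2.resize(a,None,fx=4,fy=4,interpolation=cv2.INTER_CUBIC))
E
```

```text
6.9167 [525.6  32.4 225.8] [ 3.142e+00  3.000e-03 -3.112e+00] 0.4872261346546727 0.0 [ 0.06  0.21  1.86 -0.    1.07 -1.54]
[ 465.7 -214.1  220. ] tool delta [  67.1 -244.7    5.6]
```

View pics/c3.png

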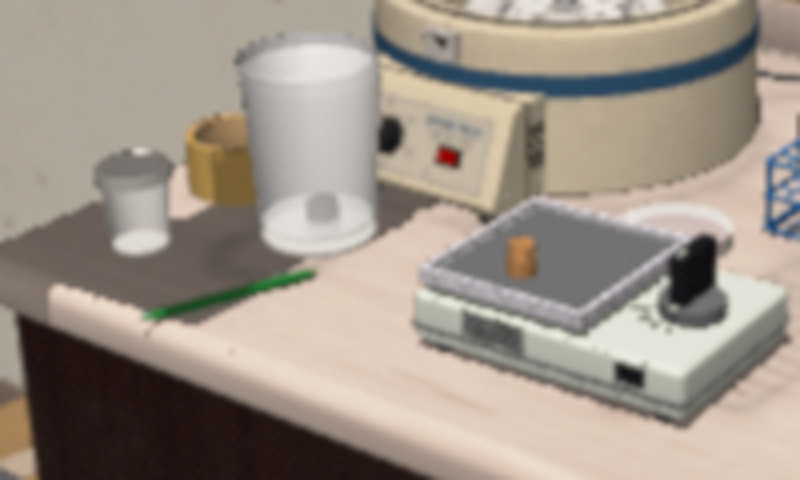

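The big stopper lies on the beaker floor at (322,208) and the cork is still at (521,257). The cork is next.

Request:
{"api": "step_arm", "payload": {
  "motion": [
    {"claw": 45,"delta_pos": [9.6,-35,0],"turn": 0},
    {"claw": 45,"delta_pos": [9.6,-35,0],"turn": 0},
    {"claw": 45,"delta_pos": [9.6,-35,0],"turn": 0},
    {"claw": 45,"delta_pos": [9.6,-35,0],"turn": 0},
    {"claw": 45,"delta_pos": [9.6,-35,0],"turn": 0},
    {"claw": 45,"delta_pos": [9.6,-35,0],"turn": 0},
    {"claw": 45,"delta_pos": [9.5,-34.7,5.6],"turn": 0},
    {"claw": 45,"delta_pos": [0,0,20],"turn": 0}
  ]
}}

```text
clock: 7.63
eef_pos: [464.6, -219.6, 199.7]
tcp_rot: [-3.138, 0.003, -3.115]
contact_force: [0.1, -0.2, 0.2]
opening: 0.527
grasp_force: 0.0
```

Request:
{"api": "step_arm", "payload": {
  "motion": [
    {"claw": 45,"delta_pos": [0,0,35],"turn": 0},
    {"claw": 45,"delta_pos": [0,0,30],"turn": 0},
    {"claw": 45,"delta_pos": [0,0,20],"turn": 0},
    {"claw": 45,"delta_pos": [0,0,0],"turn": 0},
    {"claw": 45,"delta_pos": [0,0,0],"turn": 0},
    {"claw": 45,"delta_pos": [0,0,0],"turn": 0}
  ]
}}

```text
clock: 8.13
eef_pos: [465.1, -214.3, 114.2]
tcp_rot: [-3.141, 0.0, -3.112]
contact_force: [-0.5, -0.2, -0.3]
opening: 0.53
grasp_force: 0.0
```

```bash
python3 go.py "(465.7,-214.1,71)"
```

```text
8.1333 [ 465.1 -214.3  114.2] [-3.141  0.    -3.112] 0.5298810896164169 0.0 [-0.43  0.34  1.98 -0.    0.82 -2.03]
[ 465.7 -214.1   71. ] tool delta [-0.6  0.2 43.2]
```

Request:
{"api": "step_arm", "payload": {
  "motion": [
    {"claw": 45,"delta_pos": [-0.5,0,15],"turn": 0},
    {"claw": 45,"delta_pos": [0,0,15],"turn": 0},
    {"claw": 45,"delta_pos": [0,0,9],"turn": 0},
    {"claw": 45,"delta_pos": [0,0,4],"turn": 0},
    {"claw": 45,"delta_pos": [0,0,0],"turn": 0},
    {"claw": 45,"delta_pos": [0,0,0],"turn": 0},
    {"claw": 45,"delta_pos": [0,0,0],"turn": 0}
  ]
}}

```text
clock: 8.72
eef_pos: [465.9, -214.5, 71.5]
tcp_rot: [-3.141, 0.001, -3.112]
contact_force: [0.1, -0.6, -0.2]
opening: 0.526
grasp_force: 0.0
```

Request:
{"api": "step_arm", "payload": {
  "motion": [
    {"claw": 10,"delta_pos": [0,0,0],"turn": 0},
    {"claw": 10,"delta_pos": [0,0,0],"turn": 0},
    {"claw": 10,"delta_pos": [0,0,0],"turn": 0},
    {"claw": 10,"delta_pos": [0,0,0],"turn": 0},
    {"claw": 10,"delta_pos": [0,0,0],"turn": 0},
    {"claw": 10,"delta_pos": [0,0,0],"turn": 0}
  ],
  "force": 25
}}

```text
clock: 9.22
eef_pos: [465.7, -214.4, 71.3]
tcp_rot: [-3.141, 0.001, -3.112]
contact_force: [-0.9, 0.5, 5.4]
opening: 0.236
grasp_force: 24.4
```

The opening is 20 mm, which fits the cork. Lifting it.

Request:
{"api": "step_arm", "payload": {
  "motion": [
    {"claw": 10,"delta_pos": [0,0,-10],"turn": 0},
    {"claw": 10,"delta_pos": [0,0,-20],"turn": 0},
    {"claw": 10,"delta_pos": [0,0,-30],"turn": 0},
    {"claw": 10,"delta_pos": [0,0,-30],"turn": 0},
    {"claw": 10,"delta_pos": [0,0,-30],"turn": 0},
    {"claw": 10,"delta_pos": [0,0,-20],"turn": 0},
    {"claw": 10,"delta_pos": [0,0,0],"turn": 0},
    {"claw": 10,"delta_pos": [0,0,0],"turn": 0}
  ]
}}

```text
clock: 9.88
eef_pos: [465.9, -214.5, 212.4]
tcp_rot: [-3.14, 0.003, -3.112]
contact_force: [-1.5, 0.4, -0.5]
opening: 0.237
grasp_force: 24.6
```

```bash
python3 go.py "(524,32,213)"
```

```text
9.8833 [ 465.9 -214.5  212.4] [-3.140e+00  3.000e-03 -3.112e+00] 0.237482423180789 24.606050995644182 [-0.43  0.21  1.9  -0.    1.03 -2.03]
[524.  32. 213.] tool delta [-65.3 244.7  -0.8]
```

Request:
{"api": "step_arm", "payload": {
  "motion": [
    {"claw": 10,"delta_pos": [-5.3,15,0],"turn": 0},
    {"claw": 10,"delta_pos": [-10,35,0],"turn": 0},
    {"claw": 10,"delta_pos": [-10,38,0],"turn": 0},
    {"claw": 10,"delta_pos": [-10,38,0],"turn": 0},
    {"claw": 10,"delta_pos": [-10,38,0],"turn": 0},
    {"claw": 10,"delta_pos": [-10,38,0],"turn": 0},
    {"claw": 10,"delta_pos": [-10,30,0],"turn": 0},
    {"claw": 10,"delta_pos": [0,12.7,0],"turn": 0}
  ]
}}

```text
clock: 10.55
eef_pos: [523.8, 35.7, 209.6]
tcp_rot: [3.141, -0.001, -3.11]
contact_force: [0.2, 0.6, 0.3]
opening: 0.233
grasp_force: 24.6
```

Request:
{"api": "step_arm", "payload": {
  "motion": [
    {"claw": 10,"delta_pos": [0,0,0],"turn": 0},
    {"claw": 10,"delta_pos": [0,0,0],"turn": 0},
    {"claw": 10,"delta_pos": [0,0,0],"turn": 0}
  ]
}}

```text
clock: 10.8
eef_pos: [522.7, 31.3, 210.1]
tcp_rot: [-3.141, -0.001, -3.113]
contact_force: [0.5, -1.7, -0.5]
opening: 0.234
grasp_force: 24.6
```

Request:
{"api": "step_arm", "payload": {
  "motion": [
    {"claw": 10,"delta_pos": [-1.4,0,15],"turn": 0},
    {"claw": 10,"delta_pos": [0,0,25],"turn": 0},
    {"claw": 10,"delta_pos": [0,0,16],"turn": 0},
    {"claw": 10,"delta_pos": [0,0,0],"turn": 0},
    {"claw": 10,"delta_pos": [0,0,0],"turn": 0},
    {"claw": 40,"delta_pos": [0,0,0],"turn": 0},
    {"claw": 40,"delta_pos": [0,0,0],"turn": 0},
    {"claw": 40,"delta_pos": [0,0,0],"turn": 0}
  ]
}}

```text
clock: 11.47
eef_pos: [525.6, 32.1, 155.8]
tcp_rot: [-3.142, 0.002, -3.113]
contact_force: [-0.2, -1.1, -0.7]
opening: 0.466
grasp_force: 0.0
```

Request:
{"api": "step_arm", "payload": {
  "motion": [
    {"claw": 40,"delta_pos": [0,0,0],"turn": 0},
    {"claw": 40,"delta_pos": [0,0,-20],"turn": 0},
    {"claw": 40,"delta_pos": [0,0,-30],"turn": 0},
    {"claw": 40,"delta_pos": [0,0,-20],"turn": 0},
    {"claw": 40,"delta_pos": [0,0,0],"turn": 0},
    {"claw": 40,"delta_pos": [0,0,0],"turn": 0}
  ]
}}

```text
clock: 11.97
eef_pos: [525.7, 32.5, 226.1]
tcp_rot: [3.142, 0.003, -3.112]
contact_force: [-0.3, 0.8, -0.3]
opening: 0.468
grasp_force: 0.0
```

```bash
python3 go.py "(505,-329,220)"
python3 - <<'E'
from rig import *
import cv2,numpy as np
a=grab_frame("scene")["img"][150:270,140:340,::-1]
cv2.imwrite("pics/c4.png",cv2.resize(a,None,fx=4,fy=4,interpolation=cv2.INTER_CUBIC))
E
```

```text
11.9667 [525.7  32.5 226.1] [ 3.142e+00  3.000e-03 -3.112e+00] 0.4677711532186521 0.0 [ 0.06  0.21  1.86 -0.    1.07 -1.54]
[ 505. -329.  220.] tool delta [  31.3 -360.7    6. ]
```

View pics/c4.png

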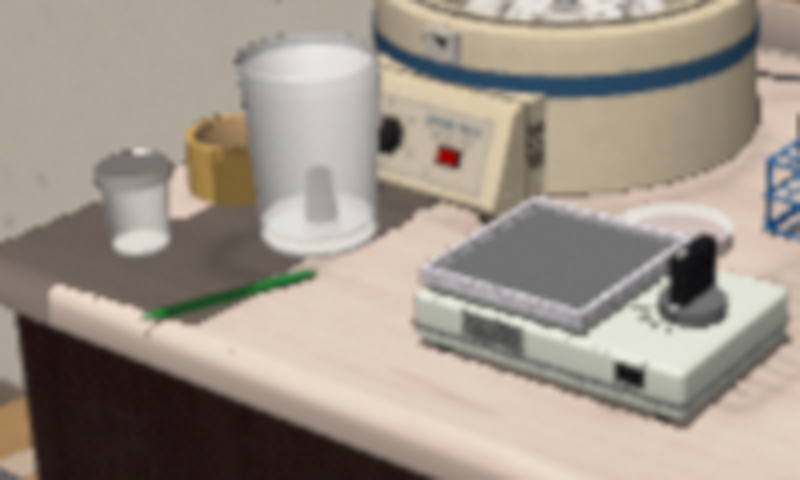

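Both stoppers are in the beaker, with the cork on top of the big one at (320,190), and the platform is clear. Now the dial.

Request:
{"api": "step_arm", "payload": {
  "motion": [
    {"claw": 40,"delta_pos": [3.2,-36,0],"turn": 0},
    {"claw": 40,"delta_pos": [3.2,-36,0],"turn": 0},
    {"claw": 40,"delta_pos": [3.2,-36,0],"turn": 0},
    {"claw": 40,"delta_pos": [3.2,-36,0],"turn": 0},
    {"claw": 40,"delta_pos": [3.2,-36,0],"turn": 0},
    {"claw": 40,"delta_pos": [3.2,-36,0],"turn": 0},
    {"claw": 40,"delta_pos": [3.2,-36,0],"turn": 0},
    {"claw": 40,"delta_pos": [3.2,-36,0],"turn": 0}
  ]
}}

```text
clock: 12.68
eef_pos: [506.5, -257.7, 223.3]
tcp_rot: [3.141, -0.002, -3.112]
contact_force: [0.5, 0.1, -0.6]
opening: 0.464
grasp_force: 0.0
```

Request:
{"api": "step_arm", "payload": {
  "motion": [
    {"claw": 40,"delta_pos": [3.2,-36,0],"turn": 0},
    {"claw": 40,"delta_pos": [2.5,-36,6],"turn": 0},
    {"claw": 40,"delta_pos": [0,0,20],"turn": 0},
    {"claw": 40,"delta_pos": [0,0,35],"turn": 0},
    {"claw": 40,"delta_pos": [0,0,35],"turn": 0},
    {"claw": 40,"delta_pos": [0,0,0],"turn": 0},
    {"claw": 40,"delta_pos": [0,0,0],"turn": 0},
    {"claw": 40,"delta_pos": [0,0,0],"turn": 0}
  ]
}}

```text
clock: 13.35
eef_pos: [504.5, -328.5, 129.5]
tcp_rot: [-3.142, 0.0, -3.112]
contact_force: [0.7, -0.0, 0.3]
opening: 0.467
grasp_force: 0.0
```

```bash
python3 go.py "(505,-329,73)"
python3 - <<'E'
from rig import *
import cv2,numpy as np
a=grab_frame("scene")["img"][150:260,230:390,::-1]
cv2.imwrite("pics/c5.png",cv2.resize(a,None,fx=4.5,fy=4.5,interpolation=cv2.INTER_CUBIC))
E
```

```text
13.35 [ 504.5 -328.5  129.5] [-3.142  0.    -3.112] 0.4666067958678916 0.0 [-0.58  0.44  1.78 -0.    0.93 -2.18]
[ 505. -329.   73.] tool delta [-0.5 -0.5 56.5]
```

View pics/c5.png

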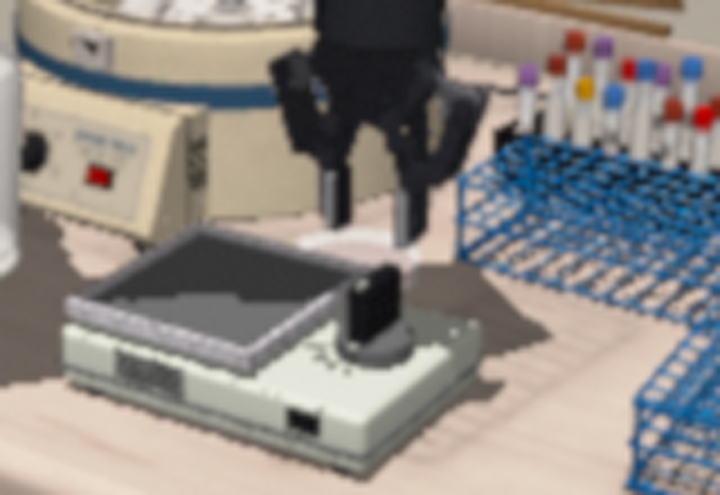

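The fingers (335,210) and (410,230) straddle the dial bar at (373,305). Descending, then gripping.

Request:
{"api": "step_arm", "payload": {
  "motion": [
    {"claw": 40,"delta_pos": [-0.5,-0.5,15],"turn": 0},
    {"claw": 40,"delta_pos": [0,0,20],"turn": 0},
    {"claw": 40,"delta_pos": [0,0,14],"turn": 0},
    {"claw": 40,"delta_pos": [0,0,7],"turn": 0},
    {"claw": 40,"delta_pos": [0,0,0],"turn": 0},
    {"claw": 40,"delta_pos": [0,0,0],"turn": 0},
    {"claw": 40,"delta_pos": [0,0,0],"turn": 0}
  ]
}}

```text
clock: 13.98
eef_pos: [505.5, -329.4, 74.3]
tcp_rot: [-3.14, 0.002, -3.112]
contact_force: [-0.5, 0.4, 0.5]
opening: 0.468
grasp_force: 0.0
```

Request:
{"api": "step_arm", "payload": {
  "motion": [
    {"claw": 5,"delta_pos": [0,0,0],"turn": 0},
    {"claw": 5,"delta_pos": [0,0,0],"turn": 0},
    {"claw": 5,"delta_pos": [0,0,0],"turn": 0},
    {"claw": 5,"delta_pos": [0,0,0],"turn": 0},
    {"claw": 5,"delta_pos": [0,0,0],"turn": 0},
    {"claw": 5,"delta_pos": [0,0,0],"turn": 0},
    {"claw": 5,"delta_pos": [0,0,0],"turn": 0}
  ],
  "force": 60
}}

```text
clock: 14.57
eef_pos: [505.1, -329.4, 73.8]
tcp_rot: [-3.14, 0.001, -3.112]
contact_force: [-2.0, 0.4, 5.4]
opening: 0.157
grasp_force: 58.6
```

```bash
python3 go.py; python3 -c "
from rig import *;s=sense();print(s['contact_force'],s['wrist_torque'])"
```

```text
14.5667 [ 505.1 -329.4   73.8] [-3.140e+00  1.000e-03 -3.112e+00] 0.15747150997675236 58.56472313404083 [-0.58  0.52  1.8  -0.    0.82 -2.18]
[-2.04623078  0.41515432  5.35393523] [0.00568702 0.16557862 0.06262813]
```

The opening is about 14 mm, so the bar is held. Turning clockwise (+turn).

Request:
{"api": "step_arm", "payload": {
  "motion": [
    {"claw": 5,"delta_pos": [0,0,0],"turn": 0.1},
    {"claw": 5,"delta_pos": [0,0,0],"turn": 0.1},
    {"claw": 5,"delta_pos": [0,0,0],"turn": 0.1},
    {"claw": 5,"delta_pos": [0,0,0],"turn": 0.1},
    {"claw": 5,"delta_pos": [0,0,0],"turn": 0.1},
    {"claw": 5,"delta_pos": [0,0,0],"turn": 0.1},
    {"claw": 5,"delta_pos": [0,0,0],"turn": 0.1},
    {"claw": 5,"delta_pos": [0,0,0],"turn": 0.1}
  ],
  "force": 80
}}

```text
clock: 15.23
eef_pos: [505.5, -328.3, 73.8]
tcp_rot: [3.14, 0.001, 2.366]
contact_force: [2.2, 6.7, 6.6]
opening: 0.152
grasp_force: 80.9
```

Request:
{"api": "step_arm", "payload": {
  "motion": [
    {"claw": 5,"delta_pos": [0,0,0],"turn": 0.1},
    {"claw": 5,"delta_pos": [0,0,0],"turn": 0.1},
    {"claw": 5,"delta_pos": [0,0,0],"turn": 0.1},
    {"claw": 5,"delta_pos": [0,0,0],"turn": 0.1},
    {"claw": 5,"delta_pos": [0,0,0],"turn": 0.02},
    {"claw": 5,"delta_pos": [0,0,0],"turn": 0},
    {"claw": 5,"delta_pos": [0,0,0],"turn": 0},
    {"claw": 5,"delta_pos": [0,0,0],"turn": 0}
  ]
}}

```text
clock: 15.9
eef_pos: [506.1, -327.9, 73.8]
tcp_rot: [3.139, 0.0, 1.95]
contact_force: [4.7, 8.6, 6.0]
opening: 0.152
grasp_force: 80.7
```

```bash
python3 go.py
python3 - <<'E'
from rig import *
import cv2,numpy as np
s=sense();print(s['contact_force'],s['wrist_torque'])
a=grab_frame("scene")["img"][150:260,150:380,::-1];b=grab_frame("top")["img"][180:290,280:370,::-1]
cv2.imwrite("pics/c6.png",cv2.resize(np.hstack([a,b]),None,fx=2.5,fy=2.5,interpolation=cv2.INTER_CUBIC))
E
```

```text
15.9 [ 506.1 -327.9   73.8] [3.139 0.    1.95 ] 0.1516628149934679 80.7167387008667 [-0.58  0.52  1.8   0.    0.82 -0.96]
[4.69877391 8.60879618 5.96584736] [ 1.45138269 -0.75317951  0.16872579]
```

View pics/c6.png

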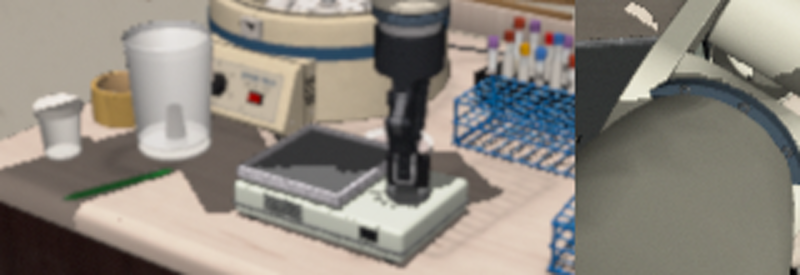

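The beaker is upright with both stoppers inside it. The fingers hold the dial after a 1.22 rad turn: the opening hasn't changed, so the bar still lies flush, and the wrist torque of 0.17 Nm is near the spring's at the third click. I'll hold briefly, then hand in.

Request:
{"api": "step_arm", "payload": {
  "motion": [
    {"claw": 5,"delta_pos": [0,0,0],"turn": 0.02},
    {"claw": 5,"delta_pos": [0,0,0],"turn": 0},
    {"claw": 5,"delta_pos": [0,0,0],"turn": 0},
    {"claw": 5,"delta_pos": [0,0,0],"turn": 0},
    {"claw": 5,"delta_pos": [0,0,0],"turn": 0},
    {"claw": 5,"delta_pos": [0,0,0],"turn": 0},
    {"claw": 5,"delta_pos": [0,0,0],"turn": 0}
  ]
}}

```text
clock: 16.58
eef_pos: [506.1, -327.9, 73.8]
tcp_rot: [3.139, -0.0, 1.931]
contact_force: [4.9, 8.6, 5.4]
opening: 0.15
grasp_force: 80.7
```

```bash
python3 go.py; python3 -c "
from rig import *;print(sense()['wrist_torque']);print(sign_off())"
```

```text
16.5833 [ 506.1 -327.9   73.8] [ 3.139 -0.     1.931] 0.14951000964149752 80.73800683021545 [-0.58  0.52  1.8   0.    0.82 -0.94]
[ 1.4906747  -0.78504229  0.18490581]
the job is handed in; nothing more can be done
None
```

I handed the job in at 16.6 s with both stoppers in the upright beaker and the fingers holding the dial at about 1.24 rad by the tool's turn, past the third click at 1.20; sign-off returned no verdict.

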